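# Open the cocoa mill's cap of unknown thread hand

### The arm

A 6-joint arm with a two-finger parallel gripper is mounted at the origin on the work surface. World frame = base frame: x ahead of the robot, y to its left, z up, the work surface at z = 0. Lengths are in m, angles in degrees, forces in N, time in s.
With the tool pointing down it reaches from about 0.275 to 0.975 m from the base axis. Payload 8.4 kg.
Tool frame: the origin (TCP) lies at the very end of the fingers, on their centre line; the grasp point (between the pads) lies 19 mm behind it; z points along the fingers, y is the line along which they close (so a half turn about z gives the same grasp; the last joint's range is limited). The gripper opens to 92 mm and grips with 3 to 60 N. Pads are 20 mm wide; open, the fingers measure 128 mm over their backs; the gripper's body (75 mm by 189 mm) begins 69 mm behind the grasp point.
Start: joints at [75.894, 20.225, 93.587, -0, 66.188, -0.138], TCP at [0.151, 0.607, 0.215] pointing down, gripper open.
Joint ranges: [-150.9, 150.9], [-52.94, 120.26], [3.33, 152.33], [-74.26, 254.26], [0, 154.13], [-172.89, 172.89]. Speed limits (degrees/s): [127.2, 127.2, 159.86, 180, 180, 180].

### API

Orientations are given as a 3x3 rotation matrix whose columns are the frame's x, y, z axes.
In Python, from bench import robot, vision, ticket gives the robot as it stands. The module is installed in compiled form; this text tells all that it offers.
- The arm moves only by the tool play_rows, never from a script. Its argument "motion" is a list of rows, each an object of numbers: "dx", "dy", "dz": the shift along the tool's x, y, z in units of 0.1 m (1.0 is 0.1 m); "spin": the turn about the tool's z in units of 90 degrees (1.0 is 90 degrees); "gripper": the opening, from -1 (shut) to 1 (fully open). In form: [{"dx": .., "dy": .., "dz": .., "spin": .., "gripper": ..}, ...]. A call has 1 to 10 rows; each row is the pose to reach, as a shift and turn from the pose commanded when the call began, along the tool's axes at that moment; what a row does not reach only later rows make up. A row lasts 1/12 s, in which the tool goes at most 41.7 mm and 7.16 degrees, less where a joint would pass 70% of its speed; a pose out of reach is approached as far as the arm can. A call with a number of a shift or a turn outside -1 to 1 is refused whole. A call with a gripper value outside its range is refused whole. The fingers move at their own pace and stop on an object; the grip force is fixed at half the most. Time passes only in rows, so rows that repeat a pose let the fingers close. It gives the time, the measured TCP pose, the force, the opening and the grip force at its end, in the units of the state.
- robot.get_obs(): the state, without advancing time (a new reading comes with each control period).
- vision.get_image(name): name is "side" or "top"; returns a dict with "pixels" (400x640x3 uint8, red, green, blue), "z_map" (400x640 float32, m along the optical axis (not along the pixel's ray), 0 where there is no reading), "vfov" (degrees; the focal length in pixels is half the picture's height over the tangent of half this angle, whatever the lens; pixels are square), "cx", "cy" (the principal point, pixels), "R" (3x3) and "t" (3): a world point X has camera coordinates R X + t. Camera axes: x right, y down, z forward; pixel columns grow to the right and rows downward; lengths in m; the calibration is good to about 2 mm. A picture is of the moment at which its call begins.
- ticket.sign_off(): hands the job in; it is judged then, once.
Trained networks look in a picture, given as the dict that the camera call returned (one of the last four; its "shot" number tells which), for a name from the list of things; names that differ only in an ending like _2 or _b are one class to them, and where a whole thing is asked for, a point or a joint stands for the part that bears it (a point fixed in the world has none). Each returns a list of dicts, best first, with "confidence" (0 to 1); they miss things now and then, are a little off and sometimes report something else, mostly with a low value. They report only what shows in the picture. A call takes as long as a camera call.
- vision.spot_in(name, picture): "xyz" ([x, y, z] in m, in the coordinates of the camera as it stood for that picture, good to about 4 mm: the middle of the surface that is visible of it).
- vision.landmark_of(name, picture): "xyz" ([x, y, z] in m, in the coordinates of the camera as it stood for that picture, good to about 4 mm: a listed point, or the origin of a listed thing).
The state is a dict: "clock": time; "qpos": joint angles; "joint_velocities": joint speeds; "effort": joint torques, N m; "position": TCP position; "tool_rot": TCP orientation; "ft_force": force on the tool from outside, world axes, zero at the start; "moment": the same for the moment, N m; "gripper_width": finger opening in m; "finger_force": force on a finger pad.
Only numpy, scipy, OpenCV 4.12 (cv2) and the standard library are available. Lean on these libraries where they do the work, as an engineer would, in place of code of your own. Each camera call takes 0.05 s, during which the arm holds its last target. There are 200 camera calls.

### The job

Take the round screw cap off the cocoa mill's filling neck: nobody remembers whether it is right- or left-handed, so feel which way it loosens, turn it a quarter turn that way, and lift it straight off. Finish still holding the cap level in the gripper, a hand's breadth above the open neck, so that crumbs fall back into the mill. Leave the grind-setting knob, the spare cap and the tin beside the mill alone.

Things in the scene. Friction and masses are not known exactly. Their poses are not given: they have to be found in the camera images.
- mill: the cocoa mill, fixed to the counter: steel box 240 x 160 mm, its flat top 130 mm above the counter, on a black foot 250 x 170 mm. Origin at the centre of its underside, on the counter; x along the 240 mm side (outlet chute on the -x side), z up. The filling neck stands on its top 50 mm towards -x from the centre, the grind knob 75 mm towards +x
- neck (a point): centre of the top rim of the filling neck: an upright aluminium tube, outside diameter 53 mm, inside 44 mm, standing 30 mm up from the mill's top; the rim is 160 mm above the counter. Axes as the mill's
- cap: the screw cap on the neck, 0.3 to 0.5 kg: a round ribbed black head 56 mm in diameter, 32 mm tall; a small light bar on its top points along its +x. Origin at the centre of the head's underside, which rests on the neck's rim; z up. It starts screwed home, its x along the mill's x. Grip it across the head from above at any yaw, fingertips at or just above the rim
- cap_top (a point): centre of the cap head's top. The quick thread's hand is drawn afresh each time and cannot be seen. Turned the wrong way, the cap meets a firm stop (over 0.5 N m) within 10 to 15 degrees; the right way it turns almost freely and comes out once turned by 70 to 110 degrees (90 is best; a stop follows at about 117). It does not rise by itself as it turns; until free it has 1.5 mm of play upwards
- cap_bar (a point): centre of the steel cross bar on a stem under the cap's head, hidden in the neck: 39 mm long along the cap's x, 8 mm wide, its underside 24 mm below the head's; two tabs in the neck hold it down until the cap is turned. Above it a plug 39 mm across, 7 mm deep. The cap must be lifted 24 mm straight up to clear the rim
- grind (a joint): grind-setting knob on the mill's top (black disc 36 mm wide with an upright bar grip, 44 mm tall in all), 125 mm from the neck; turn angle in rad, 0 at the start; not to be turned
- spare_cap: a second, identical cap, lying loose upside down (stem and cross bar upwards) on the counter beside the mill; to be left alone. Origin under its centre
- tin: a closed tin, 68 mm in diameter, 85 mm tall, standing on the counter beside the mill; to be left alone. Origin under its centre

How it is judged:
By the outcome, as a careful person would: the job done as asked, in the order asked, and still so for the second after the job is handed in, while the arm keeps its last pose, push and grip.
It also fails if it takes over 48 s, if anything falls off the work surface, if the arm or the gripper's body presses on something with over 40 N, if the wrist force passes 120 N, or if a joint passes its speed limit or range.

## Working session

There is one attempt and no reset: what is moved stays moved. The work goes in short steps, Python scripts to look and compute and a tool call to move; the robot and the scene stay as the last step left them, time stands still between calls to the robot, and variables do not carry over. Pictures are saved under pics/ and viewed, at most 10 in all, crops included, and the job is handed in when it is done.

Besides the shell and the picture viewer there is one more tool, called after "Request:" in YAML: its name, and indented under it one key for each argument. play_rows: Moves the arm, as the interface text tells. Its arguments: {"type":"object","properties":{"motion":{"type":"array","items":{"type":"object","properties":{"dx":{"type":"number"},"dy":{"type":"number"},"dz":{"type":"number"},"spin":{"type":"number"},"gripper":{"type":"number"}}}}},"required":["motion"]}

```bash
mkdir -p pics; cat > h.py <<'E'
import numpy as np, cv2
from bench import robot, vision, ticket
def w(p,x): return np.array(p["R"]).T@(np.array(x)-np.array(p["t"]))
def cloud(p):
    f=200/np.tan(np.radians(p["vfov"])/2); z=p["z_map"]; v,u=np.mgrid[:400,:640]
    c=np.stack([(u-p["cx"])/f*z,(v-p["cy"])/f*z,z],-1)
    return (c-np.array(p["t"]))@np.array(p["R"])
E
python3 - <<'E'
from h import *
np.set_printoptions(precision=4,suppress=True)
o=robot.get_obs(); print(o["position"],o["tool_rot"],o["gripper_width"],o["ft_force"],o["moment"])
ims=[]
for n in ("top","side"):
    p=vision.get_image(n); ims.append(p["pixels"][:,:,::-1])
    for k in ("mill","neck","cap","cap_top","grind","spare_cap","tin"):
        print(n,k,[(w(p,d["xyz"]).round(4),round(d["confidence"],2)) for d in vision.landmark_of(k,p)[:2]])
    C=cloud(p); np.save(n+".npy",C)
    cv2.imwrite(f"pics/{n}0.png",ims[-1])
E
```

```text
[0.1508 0.606  0.2139] [[-0.9704  0.2414 -0.0003]
 [ 0.2414  0.9704 -0.0013]
 [ 0.     -0.0014 -1.    ]] 0.09227968138792056 [ 0.2715 -0.918  -0.176 ] [-0.0781  0.041   0.0086]
top mill [(array([ 0.5352,  0.1176, -0.002 ]), 0.57)]
top neck []
top cap [(array([0.4858, 0.1071, 0.1586]), 0.72)]
top cap_top [(array([0.4886, 0.1166, 0.1949]), 0.74)]Traceback (most recent call last):
  File "<stdin>", line 8, in <module>
ValueError: it knows: cap, cap_bar, cap_top, mill, neck, spare_cap, tin
```

```bash
python3 - <<'E'
from h import *
np.set_printoptions(precision=4,suppress=True)
for n in ("top","side"):
    p=vision.get_image(n)
    for k in ("mill","neck","cap","cap_top","spare_cap","tin"):
        print(n,k,[(w(p,d["xyz"]).round(4),round(d["confidence"],2)) for d in vision.landmark_of(k,p)[:2]])
    C=cloud(p); ok=p["z_map"]>0
    cv2.imwrite(f"pics/{n}0.png",p["pixels"][:,:,::-1])
    H=C[...,2]
    m=ok&(abs(H-.192)<.006)&(np.hypot(C[...,0]-.487,C[...,1]-.113)<.05)
    P=C[m]; (c,r)=cv2.minEnclosingCircle(P[:,:2].astype(np.float32)) if m.any() else (0,0)
    print("captop",m.sum(),c,r,np.median(P,0))
    m=ok&(abs(H-.13)<.006)&(np.hypot(C[...,0]-.53,C[...,1]-.117)<.2)
    print("mill top",m.sum(),cv2.minAreaRect(C[m][:,:2].astype(np.float32)),np.median(H[m]))
    m=ok&(H>.165)&(H<.18)&(np.hypot(C[...,0]-.5,C[...,1]-.117)<.2); print("knob z",C[m].mean(0) if m.any() else 0)
E
```

```text
top mill []
top neck [(array([0.4888, 0.1118, 0.1571]), 0.92)]
top cap [(array([0.4847, 0.1107, 0.1589]), 0.96)]
top cap_top [(array([0.486 , 0.1143, 0.1951]), 0.9)]
top spare_cap [(array([ 0.54  ,  0.2527, -0.0007]), 0.73)]
top tin [(array([ 0.5496, -0.026 , -0.0011]), 0.92)]
captop 654 (0.4852714240550995, 0.11338070034980774) 0.028684211894869804 [0.4862 0.1137 0.1912]
mill top 7090 ((0.5353373289108276, 0.11729145795106888), (0.23562635481357574, 0.15716154873371124), 4.795141696929932) 0.12946928068344407
knob z [0.5998 0.1205 0.1727]
side mill [(array([0.5337, 0.1159, 0.0001]), 0.94)]
side neck [(array([0.4858, 0.1136, 0.1643]), 0.6)]
side cap [(array([0.4861, 0.1097, 0.158 ]), 0.6)]
side cap_top [(array([0.4843, 0.1144, 0.1909]), 0.87)]
side spare_cap []
side tin [(array([ 0.552 , -0.0195,  0.0002]), 0.81)]
captop 694 (0.48576608300209045, 0.11284410208463669) 0.029189040884375572 [0.4857 0.11   0.1922]
mill top 6264 ((0.536234974861145, 0.11655397713184357), (0.23571312427520752, 0.15690815448760986), 5.0497918128967285) 0.1302544241756815
knob z [0.5315 0.1039 0.1723]
```

View pics/top0.png

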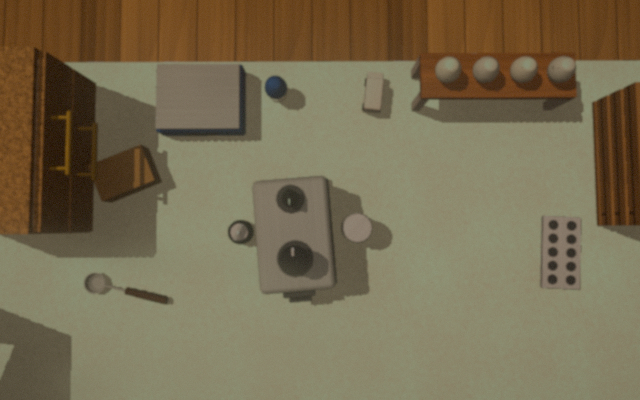

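View pics/side0.png

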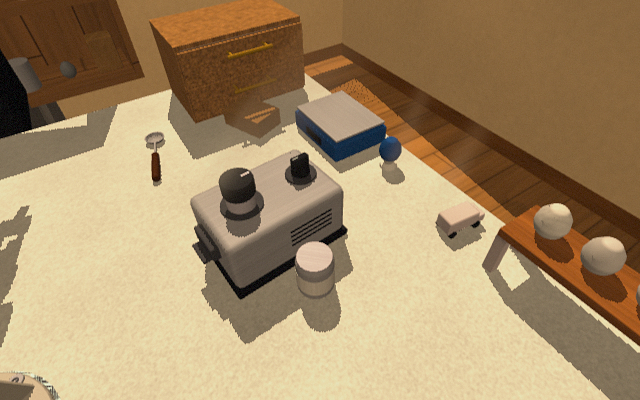

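The top view shows the cap at (295,258), knob (291,198), spare (240,231) and tin (357,228). The side view agrees with this. The cap is at about (0.4857, 0.113), its top at z 0.192, and the mill's yaw is about 4.9°, which fits the given sizes. I'll move above the cap first.

Request:
play_rows:
  motion:
    - {"dx":-0.3,"dy":-0.27,"dz":-0.4,"spin":0,"gripper":1}
    - {"dx":-0.6,"dy":-0.54,"dz":-0.4,"spin":0,"gripper":1}
    - {"dx":-0.89,"dy":-0.795,"dz":-0.4,"spin":0,"gripper":1}
    - {"dx":-0.89,"dy":-0.795,"dz":-0.4,"spin":0,"gripper":1}

```text
clock: 1.28
position: [0.2203, 0.5041, 0.2555]
tool_rot: [[-0.97, 0.243, 0.002], [0.243, 0.97, -0.001], [-0.002, -0.001, -1.0]]
ft_force: [0.4, 0.8, -0.6]
gripper_width: 0.0919
finger_force: 0.0
```

Request:
play_rows:
  motion:
    - {"dx":-0.3,"dy":-0.27,"dz":0,"spin":0,"gripper":1}
    - {"dx":-0.6,"dy":-0.54,"dz":0,"spin":0,"gripper":1}
    - {"dx":-0.89,"dy":-0.795,"dz":0,"spin":0,"gripper":1}
    - {"dx":-0.89,"dy":-0.795,"dz":0,"spin":0,"gripper":1}

```text
clock: 1.62
position: [0.2876, 0.4048, 0.2546]
tool_rot: [[-0.97, 0.244, 0.001], [0.244, 0.97, -0.002], [-0.001, -0.002, -1.0]]
ft_force: [0.3, 0.0, 0.3]
gripper_width: 0.092
finger_force: 0.0
```

Request:
play_rows:
  motion:
    - {"dx":-0.3,"dy":-0.27,"dz":0,"spin":0,"gripper":1}
    - {"dx":-0.6,"dy":-0.54,"dz":0,"spin":0,"gripper":1}
    - {"dx":-0.89,"dy":-0.795,"dz":0,"spin":0,"gripper":1}
    - {"dx":-0.89,"dy":-0.795,"dz":0,"spin":0,"gripper":1}

```text
clock: 1.95
position: [0.3549, 0.3068, 0.2547]
tool_rot: [[-0.97, 0.245, 0.001], [0.245, 0.97, -0.001], [-0.002, -0.001, -1.0]]
ft_force: [-1.0, 0.4, -0.5]
gripper_width: 0.0921
finger_force: 0.0
```

Request:
play_rows:
  motion:
    - {"dx":-0.3,"dy":-0.27,"dz":0,"spin":0,"gripper":1}
    - {"dx":-0.6,"dy":-0.54,"dz":0,"spin":0,"gripper":1}
    - {"dx":-0.89,"dy":-0.795,"dz":0,"spin":0,"gripper":1}
    - {"dx":-0.89,"dy":-0.795,"dz":0,"spin":0,"gripper":1}

```text
clock: 2.28
position: [0.4225, 0.2085, 0.2548]
tool_rot: [[-0.97, 0.245, 0.002], [0.245, 0.97, -0.001], [-0.002, -0.001, -1.0]]
ft_force: [-0.3, -0.1, 0.1]
gripper_width: 0.0919
finger_force: 0.0
```

Request:
play_rows:
  motion:
    - {"dx":-0.3,"dy":-0.27,"dz":0,"spin":0.08,"gripper":1}
    - {"dx":-0.6,"dy":-0.54,"dz":0,"spin":0.16,"gripper":1}
    - {"dx":-0.89,"dy":-0.795,"dz":0,"spin":0.24,"gripper":1}
    - {"dx":-0.89,"dy":-0.795,"dz":0,"spin":0.79,"gripper":1}
    - {"dx":-0.89,"dy":-0.795,"dz":0,"spin":0.79,"gripper":1}
    - {"dx":-0.89,"dy":-0.795,"dz":0,"spin":0.79,"gripper":1}
    - {"dx":-0.89,"dy":-0.795,"dz":0,"spin":0.79,"gripper":1}
    - {"dx":-0.89,"dy":-0.795,"dz":0,"spin":0.79,"gripper":1}
    - {"dx":-0.89,"dy":-0.795,"dz":0,"spin":0.79,"gripper":1}
    - {"dx":-0.89,"dy":-0.795,"dz":0,"spin":0.79,"gripper":1}

```text
clock: 3.12
position: [0.4868, 0.1145, 0.2545]
tool_rot: [[-0.08, 0.997, -0.0], [0.997, 0.08, 0.001], [0.001, -0.0, -1.0]]
ft_force: [0.0, 0.3, 0.2]
gripper_width: 0.0917
finger_force: 0.0
```

Request:
play_rows:
  motion:
    - {"dx":0,"dy":0,"dz":0,"spin":0.05,"gripper":1}
    - {"dx":0,"dy":0,"dz":0,"spin":0.0,"gripper":1}
    - {"dx":0,"dy":0,"dz":0,"spin":0,"gripper":1}

```text
clock: 3.37
position: [0.4868, 0.1145, 0.2545]
tool_rot: [[-0.09, 0.996, -0.0], [0.996, 0.09, 0.0], [0.0, 0.0, -1.0]]
ft_force: [0.1, 0.3, 0.8]
gripper_width: 0.092
finger_force: 0.0
```

```bash
python3 - <<'E'
from h import *
np.set_printoptions(precision=4,suppress=True)
o=robot.get_obs(); R=np.array(o["tool_rot"]); print(o["clock"],o["position"],R,o["qpos"],o["ft_force"],o["moment"])
d=np.array([.4855,.1130,.1625])-o["position"]; print("tool shift",R.T@d*10, "yaw y",np.degrees(np.arctan2(R[1,1],R[0,1])))
E
```

```text
3.3667 [0.4868 0.1145 0.2545] [[-0.0896  0.996  -0.    ]
 [ 0.996   0.0896  0.0004]
 [ 0.0004  0.     -1.    ]] [ 13.0422   6.7089 105.9304   0.0271  67.3552   7.8895] [0.1474 0.3176 0.8028] [-0.0688  0.0339  0.013 ]
tool shift [-0.0139 -0.0145  0.9205] yaw y 5.142291046217171
```

Request:
play_rows:
  motion:
    - {"dx":-0.014,"dy":-0.0145,"dz":0.3,"gripper":1}
    - {"dx":-0.014,"dy":-0.0145,"dz":0.5,"gripper":1}
    - {"dx":-0.014,"dy":-0.0145,"dz":0.65,"gripper":1}
    - {"dx":-0.014,"dy":-0.0145,"dz":0.8,"gripper":1}
    - {"dx":-0.014,"dy":-0.0145,"dz":0.87,"gripper":1}
    - {"dx":-0.014,"dy":-0.0145,"dz":0.91,"gripper":1}
    - {"dx":-0.014,"dy":-0.0145,"dz":0.91,"gripper":1}

```text
validation failed for argument at $.mo...
```

```bash
python3 - <<'E'
from h import *
o=robot.get_obs(); print(o["position"],o["ft_force"],o["moment"],o["gripper_width"])
p=vision.get_image("side"); cv2.imwrite("pics/s1.png",cv2.resize(p["pixels"][60:330,120:420,::-1],None,fx=2,fy=2))
E
```

```text
[0.4868223  0.11447066 0.25454925] [0.14737567 0.31763289 0.80281791] [-0.06882437  0.03394813  0.01297784] 0.09198715656264607
```

View pics/s1.png

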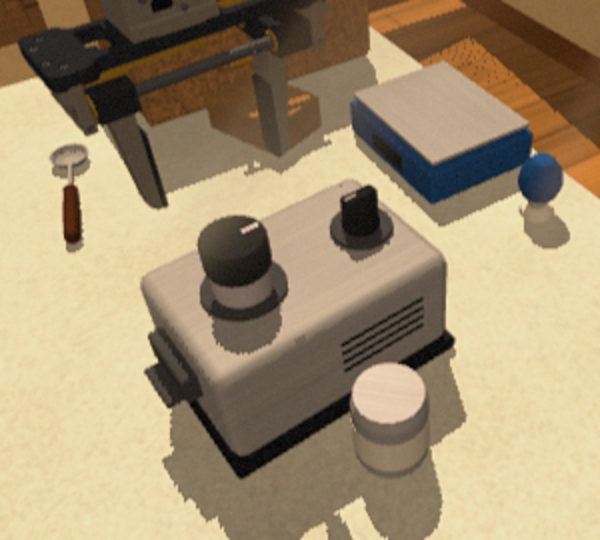

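The call was refused because "spin" was missing, so the arm hasn't moved. The picture shows the open fingers still above the cap, which is at crop (235,255).

Request:
play_rows:
  motion:
    - {"dx":-0.014,"dy":-0.0145,"dz":0.3,"spin":0,"gripper":1}
    - {"dx":-0.014,"dy":-0.0145,"dz":0.5,"spin":0,"gripper":1}
    - {"dx":-0.014,"dy":-0.0145,"dz":0.65,"spin":0,"gripper":1}
    - {"dx":-0.014,"dy":-0.0145,"dz":0.8,"spin":0,"gripper":1}
    - {"dx":-0.014,"dy":-0.0145,"dz":0.87,"spin":0,"gripper":1}
    - {"dx":-0.014,"dy":-0.0145,"dz":0.91,"spin":0,"gripper":1}
    - {"dx":-0.014,"dy":-0.0145,"dz":0.91,"spin":0,"gripper":1}

```text
clock: 4.0
position: [0.4852, 0.1121, 0.1632]
tool_rot: [[-0.085, 0.996, -0.001], [0.996, 0.085, -0.0], [-0.0, -0.001, -1.0]]
ft_force: [0.2, -0.4, -0.4]
gripper_width: 0.0917
finger_force: 0.0
```

```bash
python3 - <<'E'
from h import *
o=robot.get_obs(); print(o["position"],o["ft_force"],o["moment"],o["gripper_width"])
p=vision.get_image("side"); cv2.imwrite("pics/s2.png",cv2.resize(p["pixels"][60:330,120:420,::-1],None,fx=2,fy=2))
E
```

```text
[0.48523291 0.11207583 0.16316659] [ 0.19673603 -0.40102567 -0.42699162] [-0.08057353  0.08115898  0.01719209] 0.091742327957163
```

View pics/s2.png

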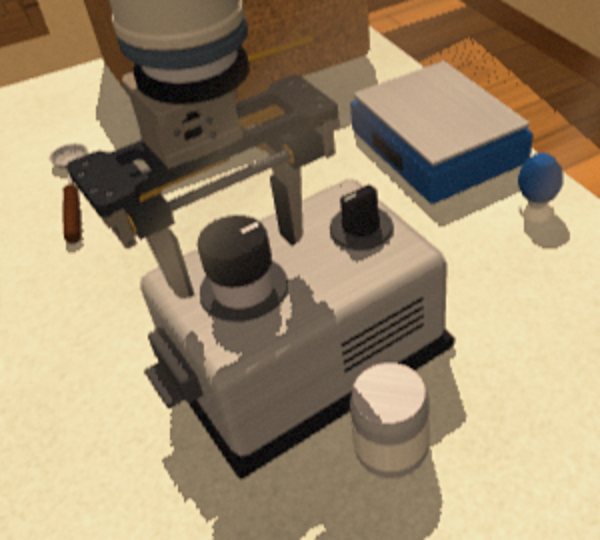

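The fingers straddle the cap, with tips at crop (185,295) and (293,243). Their midpoint matches the cap's underside, so I'll close.

Request:
play_rows:
  motion:
    - {"dx":0,"dy":0,"dz":0,"spin":0,"gripper":0.5}
    - {"dx":0,"dy":0,"dz":0,"spin":0,"gripper":0.3}
    - {"dx":0,"dy":0,"dz":0,"spin":0,"gripper":0.1}
    - {"dx":0,"dy":0,"dz":0,"spin":0,"gripper":-1}
    - {"dx":0,"dy":0,"dz":0,"spin":0,"gripper":-1}
    - {"dx":0,"dy":0,"dz":0,"spin":0,"gripper":-1}
    - {"dx":0,"dy":0,"dz":0,"spin":0,"gripper":-1}
    - {"dx":0,"dy":0,"dz":0,"spin":0,"gripper":-1}

```text
clock: 4.72
position: [0.4855, 0.1118, 0.1638]
tool_rot: [[-0.086, 0.996, 0.0], [0.996, 0.086, 0.0], [-0.0, 0.0, -1.0]]
ft_force: [-1.9, 0.3, 2.2]
gripper_width: 0.0557
finger_force: 30.0
```

```bash
cat > s.py <<'E'
from h import *
np.set_printoptions(precision=4,suppress=True)
o=robot.get_obs(); R=np.array(o["tool_rot"]); print(o["clock"],o["position"],"yaw",np.degrees(np.arctan2(R[1,1],R[0,1])),o["ft_force"],o["moment"],o["gripper_width"],o["finger_force"],o["qpos"][5])
E
python3 s.py
```

```text
4.7167 [0.4855 0.1118 0.1638] yaw 4.9272560041950975 [-1.8792  0.3468  2.1573] [-0.1312  0.2278 -0.0143] 0.05569399583826666 30.0006902217865 7.873579994420971
```

Request:
play_rows:
  motion:
    - {"dx":0,"dy":0,"dz":0,"spin":0.03,"gripper":-1}
    - {"dx":0,"dy":0,"dz":0,"spin":0.06,"gripper":-1}
    - {"dx":0,"dy":0,"dz":0,"spin":0.08,"gripper":-1}
    - {"dx":0,"dy":0,"dz":0,"spin":0.08,"gripper":-1}

```text
clock: 5.05
position: [0.4856, 0.1119, 0.1638]
tool_rot: [[0.041, 0.999, 0.0], [0.999, -0.041, 0.0], [0.0, 0.0, -1.0]]
ft_force: [-1.1, -0.1, 3.8]
gripper_width: 0.0552
finger_force: 30.0
```

```bash
python3 s.py
```

```text
5.05 [0.4856 0.1119 0.1638] yaw -2.3492738704250784 [-1.1045 -0.0742  3.7593] [-0.0712  0.1672 -0.0928] 0.05523314076905353 30.000972747802734 15.152677588681257
```

Request:
play_rows:
  motion:
    - {"dx":0,"dy":0,"dz":0,"spin":0.02,"gripper":-1}
    - {"dx":0,"dy":0,"dz":0,"spin":0.04,"gripper":-1}
    - {"dx":0,"dy":0,"dz":0,"spin":0.04,"gripper":-1}

```text
clock: 5.3
position: [0.4856, 0.1118, 0.1638]
tool_rot: [[0.102, 0.995, 0.0], [0.995, -0.102, -0.0], [-0.0, 0.0, -1.0]]
ft_force: [-1.0, -1.0, 4.4]
gripper_width: 0.0559
finger_force: 30.0
```

```bash
python3 s.py
```

```text
5.3 [0.4856 0.1118 0.1638] yaw -5.8660614281417764 [-1.006  -1.0364  4.3861] [-0.1826  0.2782  0.0393] 0.055850471285762655 30.00128835439682 18.6759711490955
```

Request:
play_rows:
  motion:
    - {"dx":0,"dy":0,"dz":0,"spin":0.02,"gripper":-1}
    - {"dx":0,"dy":0,"dz":0,"spin":0.03,"gripper":-1}
    - {"dx":0,"dy":0,"dz":0,"spin":0.03,"gripper":-1}

```text
clock: 5.55
position: [0.4855, 0.1118, 0.1638]
tool_rot: [[0.147, 0.989, 0.0], [0.989, -0.147, -0.0], [-0.0, 0.0, -1.0]]
ft_force: [-1.4, -1.1, 5.8]
gripper_width: 0.0554
finger_force: 30.0
```

```bash
python3 s.py
```

```text
5.55 [0.4855 0.1118 0.1638] yaw -8.442824107137254 [-1.3924 -1.093   5.8216] [-0.1871  0.4183  0.8614] 0.055396398135102255 30.00117927789688 21.27357251908005
```

The moment jumped to 0.86 N m at 13°, so clockwise is the wrong way. I'll turn it counter-clockwise instead.

Request:
play_rows:
  motion:
    - {"dx":0,"dy":0,"dz":0,"spin":-0.04,"gripper":-1}
    - {"dx":0,"dy":0,"dz":0,"spin":-0.09,"gripper":-1}
    - {"dx":0,"dy":0,"dz":0,"spin":-0.14,"gripper":-1}
    - {"dx":0,"dy":0,"dz":0,"spin":-0.19,"gripper":-1}
    - {"dx":0,"dy":0,"dz":0,"spin":-0.24,"gripper":-1}
    - {"dx":0,"dy":0,"dz":0,"spin":-0.29,"gripper":-1}
    - {"dx":0,"dy":0,"dz":0,"spin":-0.34,"gripper":-1}
    - {"dx":0,"dy":0,"dz":0,"spin":-0.39,"gripper":-1}
    - {"dx":0,"dy":0,"dz":0,"spin":-0.4,"gripper":-1}

```text
clock: 6.3
position: [0.4858, 0.112, 0.1638]
tool_rot: [[-0.465, 0.885, 0.001], [0.885, 0.465, 0.0], [0.0, 0.001, -1.0]]
ft_force: [0.5, 0.7, 3.1]
gripper_width: 0.0553
finger_force: 30.0
```

```bash
python3 s.py; python3 - <<'E'
from h import *
for n in ("side","top"):
    p=vision.get_image(n)
    cv2.imwrite(f"pics/{n}3.png",cv2.resize(p["pixels"][120:220,190:290,::-1] if n=="side" else p["pixels"][200:300,240:340,::-1],None,fx=5,fy=5))
E
```

```text
6.3 [0.4858 0.112  0.1638] yaw 27.698907952739802 [0.4629 0.6518 3.0515] [ 0.0457  0.0411 -0.0922] 0.05534803114173751 30.000303089618683 -14.90854945008968
```

View pics/side3.png

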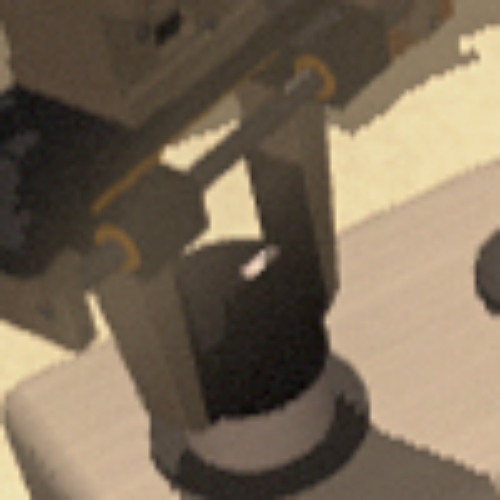

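The light bar, at crop (260,262), has turned with the fingers, and the torque is low. I'll carry on to 90°.

Request:
play_rows:
  motion:
    - {"dx":0,"dy":0,"dz":0,"spin":-0.04,"gripper":-1}
    - {"dx":0,"dy":0,"dz":0,"spin":-0.09,"gripper":-1}
    - {"dx":0,"dy":0,"dz":0,"spin":-0.14,"gripper":-1}
    - {"dx":0,"dy":0,"dz":0,"spin":-0.19,"gripper":-1}
    - {"dx":0,"dy":0,"dz":0,"spin":-0.24,"gripper":-1}
    - {"dx":0,"dy":0,"dz":0,"spin":-0.29,"gripper":-1}
    - {"dx":0,"dy":0,"dz":0,"spin":-0.34,"gripper":-1}
    - {"dx":0,"dy":0,"dz":0,"spin":-0.38,"gripper":-1}
    - {"dx":0,"dy":0,"dz":0,"spin":-0.38,"gripper":-1}

```text
clock: 7.15
position: [0.4858, 0.1119, 0.1638]
tool_rot: [[-0.88, 0.474, 0.001], [0.474, 0.88, 0.0], [-0.001, 0.0, -1.0]]
ft_force: [-0.8, -0.2, 4.5]
gripper_width: 0.0554
finger_force: 30.0
```

Request:
play_rows:
  motion:
    - {"dx":0,"dy":0,"dz":0,"spin":-0.05,"gripper":-1}
    - {"dx":0,"dy":0,"dz":0,"spin":-0.1,"gripper":-1}
    - {"dx":0,"dy":0,"dz":0,"spin":-0.15,"gripper":-1}
    - {"dx":0,"dy":0,"dz":0,"spin":-0.2,"gripper":-1}
    - {"dx":0,"dy":0,"dz":0,"spin":-0.25,"gripper":-1}
    - {"dx":0,"dy":0,"dz":0,"spin":-0.3,"gripper":-1}
    - {"dx":0,"dy":0,"dz":0,"spin":-0.34,"gripper":-1}
    - {"dx":0,"dy":0,"dz":0,"spin":-0.36,"gripper":-1}
    - {"dx":0,"dy":0,"dz":0,"spin":-0.36,"gripper":-1}

```text
clock: 7.9
position: [0.4857, 0.1121, 0.1638]
tool_rot: [[-0.998, -0.068, 0.001], [-0.068, 0.998, 0.001], [-0.001, 0.001, -1.0]]
ft_force: [0.3, 2.1, 5.6]
gripper_width: 0.0556
finger_force: 30.0
```

```bash
python3 s.py; python3 - <<'E'
from h import *
p=vision.get_image("side")
cv2.imwrite("pics/side4.png",cv2.resize(p["pixels"][120:220,190:290,::-1],None,fx=5,fy=5))
E
```

```text
7.9 [0.4857 0.1121 0.1638] yaw 93.91344246087334 [0.3426 2.0773 5.6037] [0.3658 0.0027 0.0994] 0.055565686948508164 30.000610649585724 -81.11972926216716
```

View pics/side4.png

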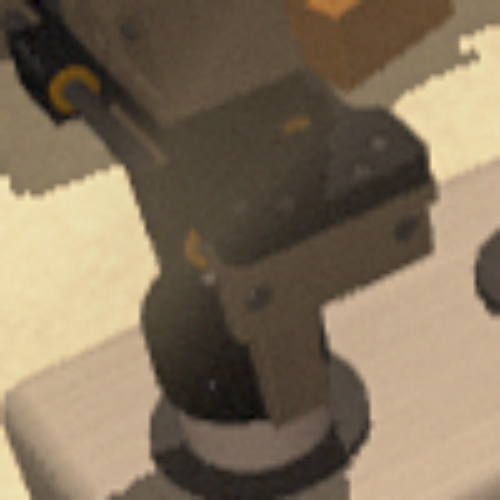

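It has turned 89°, though the bar is hidden behind the finger. I'll lift a few mm and check the force.

Request:
play_rows:
  motion:
    - {"dx":0,"dy":0,"dz":-0.015,"spin":-0.01,"gripper":-1}
    - {"dx":0,"dy":0,"dz":-0.03,"spin":-0.01,"gripper":-1}
    - {"dx":0,"dy":0,"dz":-0.045,"spin":-0.01,"gripper":-1}
    - {"dx":0,"dy":0,"dz":-0.05,"spin":-0.01,"gripper":-1}

```text
clock: 8.28
position: [0.4854, 0.112, 0.1682]
tool_rot: [[-0.996, -0.084, -0.0], [-0.084, 0.996, 0.0], [0.0, 0.0, -1.0]]
ft_force: [3.0, 3.2, -8.1]
gripper_width: 0.0556
finger_force: 30.0
```

```bash
python3 s.py
```

```text
8.2833 [0.4854 0.112  0.1682] yaw 94.84448535524491 [ 3.0468  3.1537 -8.0503] [ 0.8232 -0.7055 -0.0681] 0.055632650894038564 29.99850332736969 -82.04923246514421
```

Request:
play_rows:
  motion:
    - {"dx":-0.006,"dy":0.008,"dz":-0.03,"spin":0,"gripper":-1}
    - {"dx":-0.008,"dy":0.01,"dz":-0.06,"spin":0,"gripper":-1}
    - {"dx":-0.008,"dy":0.01,"dz":-0.08,"spin":0,"gripper":-1}
    - {"dx":-0.008,"dy":0.01,"dz":-0.08,"spin":0,"gripper":-1}

```text
clock: 8.62
position: [0.4859, 0.1126, 0.1769]
tool_rot: [[-0.996, -0.086, -0.0], [-0.086, 0.996, -0.0], [0.0, -0.0, -1.0]]
ft_force: [-0.1, 0.6, -3.3]
gripper_width: 0.0557
finger_force: 30.0
```

```bash
python3 s.py
```

```text
8.6167 [0.4859 0.1126 0.1769] yaw 94.92305600125096 [-0.0716  0.563  -3.2687] [-0.0042 -0.036   0.0332] 0.0557423079645278 29.999016523361206 -82.01458467761874
```

The cap is free: the only force left is its weight, about 3.3 N. I'll lift it straight up.

Request:
play_rows:
  motion:
    - {"dx":0,"dy":0,"dz":-0.05,"spin":0,"gripper":-1}
    - {"dx":0,"dy":0,"dz":-0.15,"spin":0,"gripper":-1}
    - {"dx":0,"dy":0,"dz":-0.25,"spin":0,"gripper":-1}
    - {"dx":0,"dy":0,"dz":-0.36,"spin":0,"gripper":-1}
    - {"dx":0,"dy":0,"dz":-0.48,"spin":0,"gripper":-1}
    - {"dx":0,"dy":0,"dz":-0.6,"spin":0,"gripper":-1}
    - {"dx":0,"dy":0,"dz":-0.71,"spin":0,"gripper":-1}
    - {"dx":0,"dy":0,"dz":-0.79,"spin":0,"gripper":-1}
    - {"dx":0,"dy":0,"dz":-0.82,"spin":0,"gripper":-1}
    - {"dx":0,"dy":0,"dz":-0.82,"spin":0,"gripper":-1}

```text
clock: 9.45
position: [0.4866, 0.113, 0.2596]
tool_rot: [[-0.996, -0.086, 0.002], [-0.086, 0.996, 0.0], [-0.002, 0.0, -1.0]]
ft_force: [-0.6, -0.1, -5.1]
gripper_width: 0.0558
finger_force: 30.0
```

Request:
play_rows:
  motion:
    - {"dx":0,"dy":0,"dz":0,"spin":0,"gripper":-1}
    - {"dx":0,"dy":0,"dz":0,"spin":0,"gripper":-1}
    - {"dx":0,"dy":0,"dz":0,"spin":0,"gripper":-1}
    - {"dx":0,"dy":0,"dz":0,"spin":0,"gripper":-1}

```text
clock: 9.78
position: [0.4858, 0.1128, 0.258]
tool_rot: [[-0.996, -0.086, -0.001], [-0.086, 0.996, -0.0], [0.001, -0.0, -1.0]]
ft_force: [-0.1, 0.8, -4.1]
gripper_width: 0.0552
finger_force: 30.0
```

```bash
python3 s.py; python3 - <<'E'
from h import *
p=vision.get_image("side")
for k in ("cap","cap_bar","neck","tin","spare_cap"): print(k,[(w(p,d["xyz"]).round(4),round(d["confidence"],2)) for d in vision.landmark_of(k,p)[:2]])
cv2.imwrite("pics/side5.png",cv2.resize(p["pixels"][60:330,120:420,::-1],None,fx=2,fy=2))
E
```

```text
9.7833 [0.4858 0.1128 0.258 ] yaw 94.93113731434629 [-0.1436  0.8396 -4.0824] [0.0168 0.0537 0.0325] 0.055188736810497734 29.999028146266937 -82.02877321230339
cap []
cap_bar [(array([0.482 , 0.1123, 0.234 ]), 0.57)]
neck [(array([0.48  , 0.1139, 0.1655]), 0.7)]
tin [(array([ 0.5501, -0.0219, -0.002 ]), 0.62)]
spare_cap []
```

View pics/side5.png

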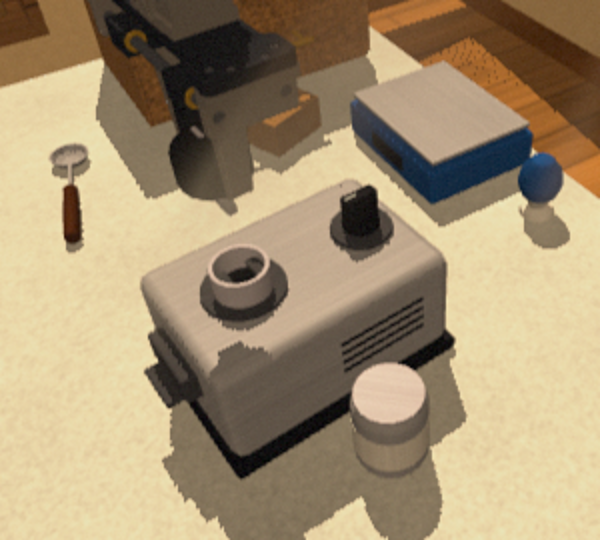

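The picture shows the open neck at crop (240,270). The cap is held level above it at (210,165), and the knob, tin and mill haven't moved. I'll hand the job in.

```bash
python3 -c "
from h import *
print(ticket.sign_off())"
```

```text
the job is handed in; nothing more can be done
None
```

The cap loosened counter-clockwise and came straight off after a quarter turn; I handed the job in with it held level about 94 mm above the open neck, the knob and tin looking unmoved and the spare cap never approached (it was out of the last picture).

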